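# Battery in the grill's igniter box, cover on, latch down

### The job

The table grill's igniter box needs its battery: lay the cell in the saddle inside the open box with its button end towards the side with the short brass gas stub. Then refit the steel cover: tuck a notched edge under the front lip, feeling sideways until the notch slips over the locating tab hidden there, push it in against the springs and drop the other edge behind the far rim so that it lies flat. Swing the latch lever fully down over it, and leave the bowls and the cup where they stand.

Things in the scene. Friction and masses are not known exactly. Their poses are not given: they have to be found in the camera images.
- igniter_box: Grey open-topped metal box fixed to the table, 128 (x) x 160 (y) mm, walls 50 mm tall; ignition knob on its front (-x) face, brass gas stub on its +y side. Origin: centre of the underside (x runs from -66 to +62 mm, y from -80 to +80). The well inside is 92 (x) x 76 (y) mm.
- saddle (a point): Middle of the well's floor, 6 mm above the box's underside; the battery lies here along the box's y axis, between four black blocks 10 mm tall (at |y| = 17 to 29 mm, 30 mm apart in x) and two brass contacts (at y = +-34 mm).
- seat (a point): Centre of the seat plane for the cover (wall tops, 50 mm above the box's underside); axes as the box. Side cheeks 7 mm tall stand 147 mm apart in y, so the cover has 16 mm of room either way; the far rim, 7 mm tall, has its inner face at x = +54.5 mm.
- lip_edge (a point): Middle of the front lip's lower edge: x = -42, 11 mm above the seat. The lip is 4 mm thick. Under it, spring pads (|y| = 22 to 32) face +x at x = -50 and yield 6 mm towards -x (2 to 5 N), then stop hard. A fixed tab 9 mm wide stands out from under the lip's back to x = -44; its y lies anywhere within 14 mm of the middle and is not reported. Gap to far rim 104.5, pads pressed 110.5 mm.
- battery: Black D cell with a copper-coloured band near its button end, 33 mm diameter, 61 mm long, 0.14 kg, lying on its side. Origin: underside, mid-length; its x axis runs along the cell towards the button end. Properly in the saddle its underside is 6 mm above the box's underside.
- battery_button (a point): Centre of the button (the small nub) at the + end of the battery, 30.5 mm from mid-length.
- cover: Loose steel plate, 106 (x) x 114 (y) x 5 mm, about 0.32 kg, with a grip ridge on top along y: 12 mm wide, 60 mm long, top 31 mm above the underside. The middle of each x edge has a notch 15 mm wide (y), 14 mm deep; either edge may go under the lip. Origin: centre of the underside. Starts flat on the table. Seated, it lies 50 mm above the box's underside, pushed against the far rim by the springs.
- latch (a joint): Latch lever angle (rad) about an axis along the box's y: 0 fully down over the cover, 1.57 upright; it starts leaning back beyond the far rim (about 2 to 2.35). It stays where it is left (friction, about 3 to 4 N at its tip) and stops at 0, where its pad is just above a seated cover; an unseated cover blocks it.
- latch_hinge (a point): Hinge axis of the latch, at x = +70, y = 0, z = 61 mm in the box's frame.
- latch_tip (a point): Free end of the steel latch lever's outer face (its top face when down), 54 mm from the hinge axis; the lever is 24 mm wide and 6 mm thick, with a 3 mm upturned end 4 mm beyond this point.
- bowl_left: White side-dish bowl with a brown rim and food, 113 mm across, 39 mm tall, loose, a bystander. Origin: centre of the underside.
- bowl_right: A second such bowl, a bystander. Origin: centre of the underside.
- steel_cup: Steel water cup, 72 mm across, 75 mm tall, a bystander. Origin: centre of the underside.
Mind the look-alikes: they are no part of the job. What is shaped like the cover but blue is not meant. Several things have the shape of the battery; the one meant has the colours described above.

How it is judged:
By the outcome, as a careful person would: the job done as asked, in the order asked, and still so for the second after the job is handed in, with the robot touching nothing.
It also fails if it takes over 67 s, if anything falls off the work surface, if the arm or the gripper's body presses on something with over 40 N, if the wrist force passes 120 N, or if a joint passes its speed limit or range.

### The arm

A 7-joint arm with a two-finger parallel gripper is mounted at the origin on the work surface. World frame = base frame: x ahead of the robot, y to its left, z up, the work surface at z = 0. Lengths are in m, angles in rad, forces in N, time in s.
With the tool pointing down it reaches from about 0.4 to 0.85 m from the base axis. Payload 10.4 kg.
Tool frame: the origin (TCP) lies between the finger pads; the fingertips stand manip.tip_extent ahead of it and the grasp point (between the pads) lies 6 mm ahead of it (manip.tip_extent is the distance from the TCP to the fingertips, in m); z points along the fingers, y is the line along which they close (so a half turn about z gives the same grasp; the last joint's range is limited). The gripper opens to 85 mm and grips with 20 to 120 N. Pads are 22 mm wide; open, the fingers measure 114 mm over their backs; the gripper's body (76 mm by 85 mm) begins 54 mm behind the grasp point. The pads swing forward as they close: fully open they stand 13 mm farther back than shut.
Start: joints at [-1.15, 0.332, -0.065, 1.46, 0.022, 1.35, -0.088], TCP at [0.268, 0.564, 0.227] pointing down, gripper open.
Joint ranges: [-2.6, 2.6], [-0.5, 2.12], [-1.47, 1.34], [0.16, 2.42], [-1.27, 4.41], [0.06, 2.06], [-2.6, 2.6]. Speed limits (rad/s): [2.22, 2.22, 2.79, 2.79, 3.14, 3.14, 3.14].

### API

Orientations are given as a unit quaternion [x, y, z, w].
In Python, from workcell import get_obs, optics, workorder, manip gives the robot as it stands.
- The arm moves only by the tool jog_arm, never from a script. Its argument "increments" is a list of rows, each a list of 7 numbers: the shift along the tool's x, y, z in m, then the turn, a rotation vector about the tool's x, y, z in rad, then the opening, from -1 (shut) to 1 (fully open). A call has 1 to 5 rows; each row is the pose to reach, as a shift and turn from the pose commanded when the call began, along the tool's axes at that moment; what a row does not reach only later rows make up. A row lasts 1/12 s, in which the tool goes at most 41.7 mm and 7.16 degrees, less where a joint would pass 70% of its speed; a pose out of reach is approached as far as the arm can. A call with a gripper value outside its range is refused whole. The fingers move at their own pace and stop on an object; "grip_force" is the grip in N (left out, the last holds). Time passes only in rows, so rows that repeat a pose let the fingers close. It gives the time, the measured TCP pose, the force, the opening and the grip force at its end, in the units of the state.
- get_obs(): the state, without advancing time (a new reading comes with each control period).
- optics.camera(name): name is "side" or "top" or "wrist"; returns a dict with "color" (420x560x3 uint8, red, green, blue), "depth" (420x560 float32, m along the optical axis (not along the pixel's ray), 0 where there is no reading), "K" (3x3 intrinsics, pixels), "R" (3x3) and "t" (3): a world point X has camera coordinates R X + t. Camera axes: x right, y down, z forward; pixel columns grow to the right and rows downward; lengths in m; the calibration is good to about 2 mm. A picture is of the moment at which its call begins.
- workorder.hand_in(): hands the job in; it is judged then, once.
The state is a dict: "clock": time; "joint_pos": joint angles; "joint_velocities": joint speeds; "tau": joint torques, N m; "position": TCP position; "ee_rot": TCP orientation; "ft_force": force on the tool from outside, world axes, zero at the start; "torque": the same for the moment, N m; "grip_width": opening from 0.0 (shut) to 1.0 (fully open); "grasp_force": force on a finger pad.
Only numpy, scipy, OpenCV 4.12 (cv2) and the standard library are available. Lean on these libraries where they do the work, as an engineer would, in place of code of your own. Each camera call takes 0.05 s, during which the arm holds its last target. There are 200 camera calls.

## Working session

There is one attempt and no reset: what is moved stays moved. The work goes in short steps, Python scripts to look and compute and a tool call to move; the robot and the scene stay as the last step left them, time stands still between calls to the robot, and variables do not carry over. Pictures are saved under pics/ and viewed, at most 12 in all, crops included, and the job is handed in when it is done.

Besides the shell and the picture viewer there is one more tool, called after "Request:" by a JSON object that holds its "op" and its "data". jog_arm: Moves the arm, as the interface text tells. Its arguments: {"type":"object","properties":{"increments":{"type":"array"},"grip_force":{"type":"number"}},"required":["increments"]}

```bash
ls; mkdir -p pics
python3 - <<'E'
from workcell import get_obs, optics, workorder, manip
import cv2,numpy as np
o=get_obs();print({k:np.round(v,3).tolist() for k,v in o.items()});print(manip.tip_extent)
for n in("top","side"):
    c=optics.camera(n);np.savez(f"pics/{n}0.npz",**c)
    cv2.imwrite(f"pics/{n}0.png",c["color"][:,:,::-1]);print(n,c["K"].round(1).tolist(),c["R"].round(3).tolist(),c["t"].round(3))
E
```

```text
pics
{'clock': 0.0, 'joint_pos': [-1.15, 0.333, -0.065, 1.461, 0.022, 1.35, -0.088], 'joint_velocities': [-0.001, 0.001, 0.002, 0.001, -0.001, 0.001, 0.0], 'tau': [-0.001, -62.543, 0.048, -39.161, 0.016, 0.01, -0.0], 'position': [0.268, 0.564, 0.226], 'ee_rot': [0.22, 0.975, -0.001, -0.0], 'ft_force': [0.835, -0.129, 0.247], 'torque': [0.042, 0.034, 0.0], 'grasp_force': 0.0, 'grip_width': 1.002}
0.025
top [[526.9, 0.0, 277.5], [0.0, 526.9, 208.4], [0.0, 0.0, 1.0]] [[0.03, -0.999, 0.017], [-0.997, -0.031, -0.068], [0.068, -0.015, -0.998]] [-0.108  0.52   1.573]
side [[405.9, 0.0, 280.9], [0.0, 405.9, 215.3], [0.0, 0.0, 1.0]] [[0.996, -0.085, 0.005], [-0.061, -0.749, -0.66], [0.06, 0.657, -0.752]] [-0.527  0.025  1.045]
```

View pics/top0.png

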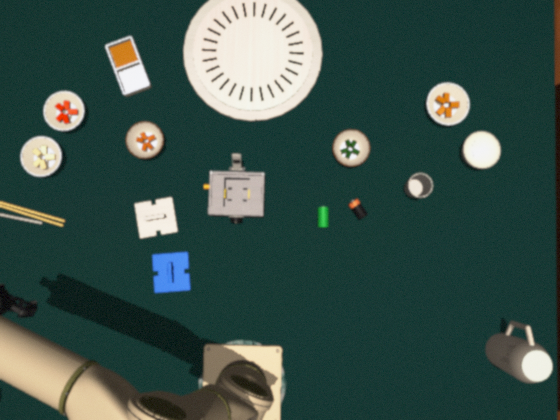

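View pics/side0.png

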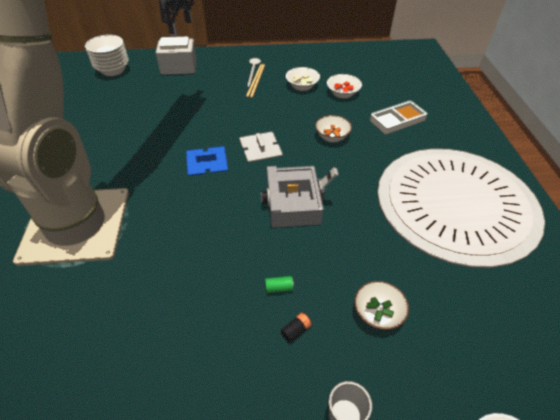

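```bash
cat > h.py <<'E'
import numpy as np,cv2
from scipy.spatial.transform import Rotation as Rn
def cloud(c):
    d=c["depth"];v,u=np.mgrid[0:d.shape[0],0:d.shape[1]]
    p=np.stack([u*d,v*d,d],-1)@np.linalg.inv(c["K"]).T
    P=(p-c["t"])@c["R"]
    P[d==0]=np.nan
    return P
def proj(c,X):
    q=(np.atleast_2d(X)@c["R"].T+c["t"])@c["K"].T
    return q[:,:2]/q[:,2:]
def mrect(xy):
    (c,s,a)=cv2.minAreaRect((xy*1000).astype(np.float32));return np.round(c,1),np.round(s,1),round(a,1)
E
python3 - <<'E'
from h import *
for n in("top","side"):
    c=dict(np.load(f"pics/{n}0.npz"));P=cloud(c);hsv=cv2.cvtColor(c["color"],cv2.COLOR_RGB2HSV)
    if n=="top":
        reg={"bat":(345,195,372,222),"cover":(130,190,183,245),"box":(200,150,272,225),"green":(315,203,332,230)}
    else: reg={"bat":(275,305,318,345),"cover":(235,128,287,163),"box":(255,160,345,228),"green":(262,272,298,296)}
    for k,(a,b,e,f) in reg.items():
        Q=P[b:f,a:e].reshape(-1,3);C=c["color"][b:f,a:e].reshape(-1,3)
        m=Q[:,2]>(0.003 if k=="cover" else .008)
        if k=="cover": m&=C.min(1)>90
        q=Q[m];print(n,k,len(q),mrect(q[:,:2]),q.mean(0).round(4),np.percentile(q[:,2],[5,50,95,100]).round(4))
        if k=="bat":
            o=m&(C[:,0]>130)&(C[:,2]<120);print("  orange",o.sum(),Q[o].mean(0).round(4), "blk",Q[m&~o].mean(0).round(4))
        if k=="box":
            for lo,hi in((.004,.03),(.045,.053),(.053,.06),(.06,.066),(.066,.2)):
                s=q[(q[:,2]>lo)&(q[:,2]<hi)]
                if len(s)>3:print("   ",lo,hi,len(s),mrect(s[:,:2]),s.mean(0).round(4))
    T=P[230:245,330:345] if n=="top" else P[240:260,200:220]
    print(n,"table z",np.nanmedian(T[...,2]))
E
```

```text
top bat 241 (array([ 534.1, -338.8]), array([77.5, 75.7]), 8.0) [ 0.529  -0.3336  0.0281] [0.0095 0.0301 0.0373 0.0429]
  orange 60 [ 0.5453 -0.3219  0.0303] blk [ 0.5237 -0.3375  0.0274]
top cover 1082 (array([486.3, 276. ]), array([112.5, 121. ]), 12.0) [0.4862 0.2751 0.0094] [0.0035 0.0074 0.03   0.0418]
top box 2414 (array([587.3,  35.8]), array([223.4, 213.1]), 1.8) [0.5654 0.0339 0.0496] [0.0094 0.0528 0.0739 0.12  ]
    0.004 0.03 451 (array([587.3,  35.8]), array([223.4, 213.1]), 1.8) [0.5694 0.0383 0.0131]
    0.045 0.053 637 (array([554.6,  30.2]), array([149.5, 156.2]), 0.2) [0.5706 0.0345 0.0497]
    0.053 0.06 488 (array([560.9,  32.2]), array([150.6, 159.5]), 1.8) [0.5786 0.0322 0.0559]
    0.06 0.066 314 (array([568. ,  32.5]), array([159.2, 141.8]), 89.8) [0.5378 0.0296 0.0632]
    0.066 0.2 383 (array([584.2,  32.5]), array([173.3, 159.2]), 0.4) [0.5639 0.0333 0.0772]
top green 222 (array([ 507.6, -234.6]), array([68. , 40.9]), 1.3) [ 0.5023 -0.2296  0.0299] [0.0201 0.0305 0.0385 0.0409]
top table z 0.0013204148636249862
side bat 493 (array([ 530.2, -335.8]), array([
[... 313 characters left out ...]
4. , 165.9]), 0.0) [0.5671 0.0185 0.048 ] [0.0127 0.0505 0.0703 0.1122]
    0.004 0.03 563 (array([552.8,  26.6]), array([148.8, 155. ]), 0.1) [0.5635 0.0061 0.0184]
    0.045 0.053 921 (array([559.1,  27.6]), array([159.4, 161. ]), 3.3) [0.5712 0.0264 0.05  ]
    0.053 0.06 438 (array([566.8,  31.1]), array([143.2, 165.7]), 1.5) [0.5845 0.0212 0.0565]
    0.06 0.066 285 (array([570.8,  30.8]), array([143.5, 163. ]), 0.1) [0.5281 0.0274 0.0643]
    0.066 0.2 362 (array([585.7,  28.5]), array([158.5, 173.1]), 89.6) [0.5807 0.0246 0.0779]
side green 401 (array([ 504.5, -231.9]), array([61.1, 32.7]), 1.8) [ 0.5035 -0.2362  0.0278] [0.0146 0.0299 0.0344 0.0372]
side table z 0.0005658490049219276
```

```bash
cat >> h.py <<'E'
def tool(yaw,tilt=0.):
    "tool y at world angle yaw (deg), pointing down, then tilted about world -y by tilt deg"
    a=np.radians(yaw);y=np.array([np.cos(a),np.sin(a),0]);z=np.array([0,0,-1.])
    return Rn.from_rotvec([0,-np.radians(tilt),0])*Rn.from_matrix(np.stack([np.cross(y,z),y,z],1))
def go(p,yaw,tilt=0.,o=None):
    from workcell import get_obs
    o=o or get_obs();R0=Rn.from_quat(o["ee_rot"])
    s=R0.inv().apply(np.array(p)-o["position"]);r=(R0.inv()*tool(yaw,tilt)).as_rotvec()
    print("jog",s.round(4).tolist(),r.round(4).tolist(),"rows",round(max(np.linalg.norm(s)/.0417,np.linalg.norm(r)/.125),1))
E
python3 - <<'E'
from h import *
from workcell import get_obs,optics,manip
c=optics.camera("wrist");o=get_obs();R0=Rn.from_quat(o["ee_rot"]).as_matrix()
cam=-c["R"].T@c["t"];print("cam in tool",(R0.T@(cam-o["position"])).round(4),"axes",(c["R"]@R0).round(3).tolist(),c["K"][0].round(1))
go([.46,.28,.28],15)
E
```

```text
cam in tool [ 0.0793 -0.0007 -0.1471] axes [[-0.001, 1.0, 0.001], [-0.951, -0.0, -0.309], [-0.309, -0.001, 0.951]] [296.2   0.  283.1]
jog [-0.2952, -0.1744, -0.0536] [-0.001, 0.0005, 0.8652] rows 8.3
```

Request:
{"op": "jog_arm", "data": {"increments": [[-0.032,-0.019,0.005,0,0,0.1,1],[-0.064,-0.038,0.01,0,0,0.2,1],[-0.096,-0.057,0.015,0,0,0.3,1],[-0.128,-0.076,0.02,0,0,0.4,1],[-0.16,-0.095,0.025,0,0,0.5,1]]}}

```text
clock: 0.57
position: [0.3727, 0.4083, 0.2015]
ee_rot: [0.457, 0.89, -0.0, -0.0]
ft_force: [1.3, -0.0, 0.4]
grip_width: 1.0
grasp_force: 0.0
```

```bash
python3 -c "
from h import *
go([.487,.276,.16],14)"
```

```text
jog [-0.1741, 0.0158, 0.0414] [-0.0001, -0.0001, 0.3778] rows 4.3
```

Request:
{"op": "jog_arm", "data": {"increments": [[-0.04,0.004,0.01,0,0,0.08,1],[-0.08,0.008,0.02,0,0,0.16,1],[-0.12,0.012,0.03,0,0,0.24,1],[-0.15,0.014,0.036,0,0,0.32,1],[-0.164,0.015,0.04,0,0,0.35,1]]}}

```text
clock: 0.98
position: [0.4829, 0.2812, 0.161]
ee_rot: [0.607, 0.795, -0.001, 0.001]
ft_force: [0.3, -0.3, -0.6]
grip_width: 1.0
grasp_force: 0.0
```

Run:
```python
from h import *
from workcell import get_obs,optics
for i in range(2): c=optics.camera("wrist")
o=get_obs();print(o["clock"],o["position"].round(4) if hasattr(o["position"],"round") else o["position"])
np.savez("pics/w_cover.npz",**c);cv2.imwrite("pics/w_cover.png",c["color"][:,:,::-1])
P=cloud(c);Q=P.reshape(-1,3);C=c["color"].reshape(-1,3)
near=(abs(Q[:,0]-.487)<.085)&(abs(Q[:,1]-.275)<.085)
for lo,hi in((.003,.012),(.02,.045)):
    m=near&(Q[:,2]>lo)&(Q[:,2]<hi)&(C.min(1)>60)
    mm=m.reshape(420,560).astype(np.uint8);n,l,st,_=cv2.connectedComponentsWithStats(mm)
    k=1+np.argmax(st[1:,4]);q=P[l==k];print(lo,len(q),mrect(q[:,:2]),q.mean(0).round(4),st[k])
go([.682,.03,.155],-90)
```

```text
1.0833 [0.4818 0.283  0.1609]
0.003 9310 (array([488.9, 275.7]), array([106.2, 114.9]), 11.9) [0.4878 0.28   0.0051] [ 238  141  107  110 9310]
0.02 738 (array([488.8, 276.2]), array([12. , 60.3]), 11.8) [0.4882 0.2783 0.0306] [281 174  16  61 738]
jog [-0.2974, 0.125, 0.0063] [0.0006, 0.0019, 1.8423] rows 14.7
```

View pics/w_cover.png

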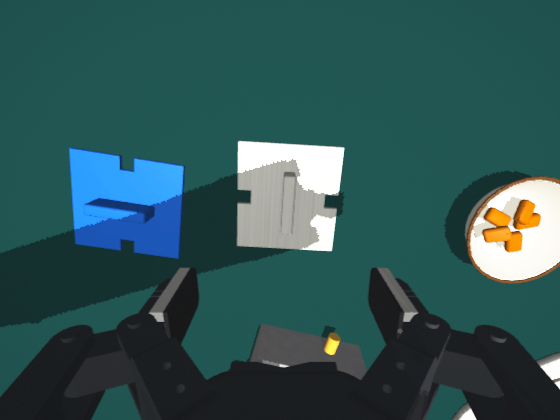

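Request:
{"op": "jog_arm", "data": {"increments": [[-0.035,0.015,-0.005,0,0,0.12,1],[-0.07,0.03,-0.01,0,0,0.24,1],[-0.105,0.045,-0.015,0,0,0.36,1],[-0.14,0.06,-0.02,0,0,0.48,1],[-0.175,0.075,-0.02,0,0,0.6,1]]}}

```text
clock: 1.5
position: [0.6013, 0.139, 0.1832]
ee_rot: [0.812, 0.583, 0.001, -0.0]
ft_force: [0.5, 0.3, -0.2]
grip_width: 1.007
grasp_force: 0.0
```

```bash
python3 -c "
from h import *
go([.682,.03,.16],-90)"
```

```text
jog [-0.0776, 0.1113, 0.0231] [-0.0006, -0.0023, 1.246] rows 10.0
```

Request:
{"op": "jog_arm", "data": {"increments": [[-0.016,0.022,0,0,0,0.12,1],[-0.032,0.044,0,0,0,0.24,1],[-0.048,0.066,0.005,0,0,0.36,1],[-0.064,0.088,0.015,0,0,0.48,1],[-0.074,0.106,0.022,0,0,0.6,1]]}}

```text
clock: 1.92
position: [0.6781, 0.034, 0.1593]
ee_rot: [0.949, 0.316, 0.0, -0.0]
ft_force: [0.2, -0.3, 0.6]
grip_width: 0.997
grasp_force: 0.0
```

Request:
{"op": "jog_arm", "data": {"increments": [[0,0,0,0,0,0.12,1],[0,0,0,0,0,0.24,1],[0,0,0,0,0,0.36,1],[0,0,0,0,0,0.48,1],[0,0,0,0,0,0.6,1]]}}

```text
clock: 2.33
position: [0.6773, 0.0369, 0.1595]
ee_rot: [1.0, 0.023, -0.0, -0.001]
ft_force: [0.6, -0.9, 1.1]
grip_width: 1.001
grasp_force: 0.0
```

Run:
```python
from h import *
from workcell import get_obs,optics
for i in range(3): c=optics.camera("wrist")
o=get_obs();print(o["clock"],np.round(o["position"],4),np.round(o["joint_pos"],3))
np.savez("pics/w_box.npz",**c);im=cv2.resize(c["color"],None,fx=1.4,fy=1.4,interpolation=cv2.INTER_CUBIC)
cv2.imwrite("pics/w_box.png",im[:,:,::-1])
go([.53,-.337,.18],-55)
```

```text
2.4833 [0.6773 0.0364 0.1595] [-0.572  0.556  0.656  1.419 -0.343  1.282 -1.408]
jog [-0.1672, 0.3649, -0.0207] [-0.0008, 0.0003, -0.5571] rows 9.6
```

View pics/w_box.png

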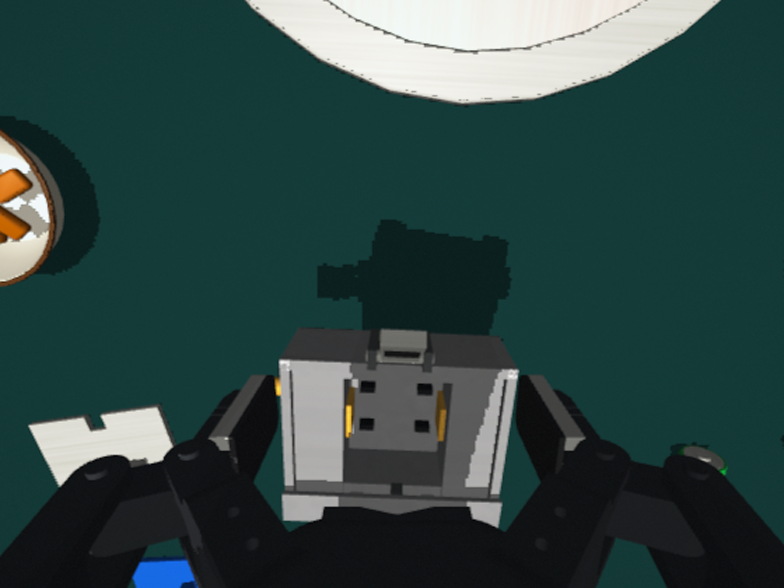

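Run:
```python
from h import *
c=dict(np.load("pics/w_box.npz"));P=cloud(c)
near=(abs(P[...,0]-.56)<.1)&(abs(P[...,1]-.03)<.1)
for lo,hi in((.0,.003),(.004,.009),(.012,.02),(.046,.053),(.054,.06),(.0625,.068),(.07,.2)):
    m=(near&(P[...,2]>lo)&(P[...,2]<hi)).astype(np.uint8);n,l,st,_=cv2.connectedComponentsWithStats(m)
    for k in range(1,n):
        if st[k,4]>12:
            q=P[l==k];print(lo,hi,st[k].tolist(),mrect(q[:,:2]),q.mean(0).round(4),"x",np.percentile(q[:,0],[1,99]).round(4),"y",np.percentile(q[:,1],[1,99]).round(4))
a=c["color"][325:375,200:365];cv2.imwrite("pics/lip.png",cv2.resize(a,None,fx=4.8,fy=4.8,interpolation=cv2.INTER_NEAREST)[:,:,::-1].clip(0,85)*3)
np.set_printoptions(linewidth=250)
print(a.mean(2).astype(int)[16:32,70:100]);print((P[341:357,270:300,2]*1000).round(0))
```

```text
0.0 0.003 [196, 206, 184, 58, 3325] (array([630.8,  30. ]), array([200.4,  60. ]), 89.4) [6.414e-01 2.790e-02 6.000e-04] x [0.6083 0.6596] y [-0.0687  0.1285]
0.0 0.003 [368, 273, 3, 10, 13] (array([581.2, -69.1]), array([12.4,  1.7]), 1.8) [ 0.5816 -0.069   0.0007] x [0.5751 0.5873] y [-0.0698 -0.0681]
0.0 0.003 [361, 305, 5, 24, 34] (array([526.6, -69. ]), array([ 1.9, 34. ]), 89.9) [ 0.5281 -0.0691  0.0007] x [0.5104 0.5436] y [-0.07   -0.0681]
0.0 0.003 [201, 317, 2, 14, 20] (array([506.9, 129.2]), array([ 1.5, 20.2]), 87.7) [0.5082 0.1291 0.0006] x [0.4972 0.5168] y [0.1282 0.13  ]
0.0 0.003 [202, 336, 2, 10, 13] (array([480.7, 128.9]), array([ 1.5, 13.7]), 88.2) [0.4808 0.1291 0.0006] x [0.474  0.4874] y [0.1282 0.1298]
0.004 0.009 [212, 235, 53, 5, 99] (array([627.7,  83.1]), array([ 1.3, 56.8]), 0.5) [0.6277 0.0826 0.0065] x [0.6272 0.6283] y [0.0549 0.1112]
0.004 0.009 [308, 240, 50, 4, 86] (array([627.8, -20.7]), array([ 1.3, 54.6]), 0.2) [ 0.6278 -0.0203  0.0067] x [0.6272 0.6284] y [-0.0474  0.0064]
0.004 0.009 [249, 271, 68, 54, 2799] (array([552.9,  31.6]), array([76.3,
[... 5732 characters left out ...]
56. 57. 56. 57. 56. 57. 57. 56. 56. 47. 48. 47. 47. 47. 47. 47. 46. 47. 48. 46. 47.]
 [47. 47. 47. 47. 46. 47. 47. 47. 47. 57. 59. 57. 57. 57. 57. 58. 58. 58. 48. 47. 47. 49. 47. 47. 48. 47. 47. 48. 48. 48.]
 [63. 62. 61. 61. 62. 61. 62. 61. 61. 62. 62. 61. 59. 58. 58. 59. 59. 59. 47. 47. 47. 48. 47. 47. 48. 47. 47. 47. 47. 47.]
 [64. 64. 64. 62. 62. 63. 63. 63. 62. 62. 62. 64. 62. 63. 63. 63. 62. 62. 63. 63. 63. 62. 62. 62. 62. 63. 63. 62. 61. 62.]
 [64. 65. 65. 65. 64. 65. 65. 63. 64. 64. 64. 64. 64. 64. 64. 64. 64. 64. 62. 63. 63. 63. 64. 62. 63. 63. 62. 64. 63. 63.]
 [65. 65. 66. 64. 65. 65. 65. 66. 65. 64. 65. 65. 66. 64. 65. 65. 65. 65. 65. 64. 64. 65. 65. 65. 66. 64. 65. 65. 64. 64.]]
```

View pics/lip.png

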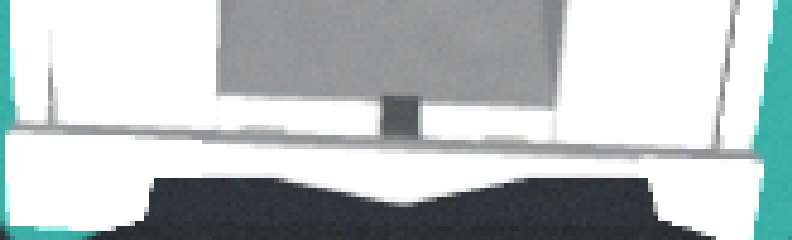

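Request:
{"op": "jog_arm", "data": {"increments": [[-0.016,0.036,-0.004,0,0,-0.06,1],[-0.032,0.072,-0.008,0,0,-0.12,1],[-0.048,0.108,-0.012,0,0,-0.18,1],[-0.064,0.144,-0.016,0,0,-0.24,1],[-0.08,0.18,-0.02,0,0,-0.3,1]]}}

```text
clock: 2.9
position: [0.6055, -0.1498, 0.1801]
ee_rot: [0.984, 0.178, 0.0, -0.0]
ft_force: [1.2, 0.3, 0.2]
grip_width: 1.003
grasp_force: 0.0
```

```bash
python3 -c "
from h import *
go([.53,-.337,.14],-55)"
```

```text
jog [-0.1362, 0.1489, 0.04] [-0.0004, -0.0006, -0.2532] rows 4.9
```

Request:
{"op": "jog_arm", "data": {"increments": [[-0.026,0.028,0.008,0,0,-0.05,1],[-0.052,0.056,0.016,0,0,-0.1,1],[-0.078,0.084,0.024,0,0,-0.15,1],[-0.104,0.112,0.032,0,0,-0.2,1],[-0.126,0.138,0.04,0,0,-0.24,1]]}}

```text
clock: 3.32
position: [0.5338, -0.3233, 0.1397]
ee_rot: [0.956, 0.294, 0.0, -0.0]
ft_force: [0.7, -1.0, 0.2]
grip_width: 0.997
grasp_force: 0.0
```

Run:
```python
from h import *
from workcell import get_obs,optics,manip
for i in range(3): c=optics.camera("wrist")
o=get_obs();print(o["clock"],np.round(o["position"],4),manip.tip_extent)
np.savez("pics/w_bat.npz",**c);cv2.imwrite("pics/w_bat.png",c["color"][:,:,::-1])
P=cloud(c);C=c["color"].astype(int)
m=(abs(P[...,0]-.53)<.06)&(abs(P[...,1]+.337)<.06)&(P[...,2]>.008)&(P[...,2]<.045)
n,l,st,_=cv2.connectedComponentsWithStats(m.astype(np.uint8));k=1+np.argmax(st[1:,4]);q=P[l==k];C=C[l==k]
print(len(q),st[k],mrect(q[:,:2]),np.percentile(q[:,2],[5,95,99]).round(4))
a=np.linalg.svd(q[:,:2]-q[:,:2].mean(0),full_matrices=False)[2][0];print("pca",np.degrees(np.arctan2(a[1],a[0])))
og=(C[:,0]>C[:,2]+50);print("orange",og.sum(),q[og].mean(0),q[~og].mean(0))
go([.53,-.337,.03],-55)
```

```text
3.4667 [ 0.5328 -0.3245  0.1394] 0.025
2274 [ 271  173   37   69 2274] (array([ 532. , -334.4]), array([61.2, 32.3]), 36.4) [0.0208 0.0334 0.034 ]
pca -143.92140463367178
orange 571 [ 0.5476962  -0.32300666  0.02991874] [ 0.52924624 -0.33651117  0.02886838]
jog [-0.0092, 0.0089, 0.1094] [-0.0003, 0.0011, -0.0232] rows 2.6
```

View pics/w_bat.png

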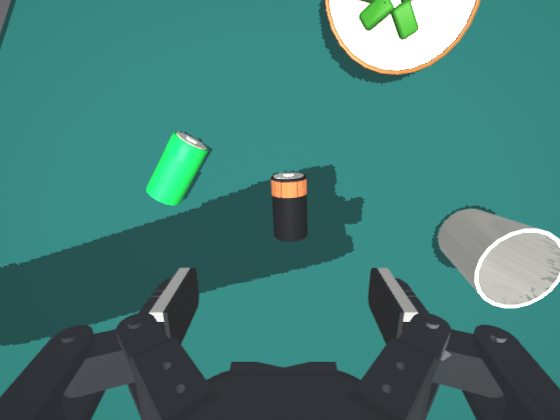

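Request:
{"op": "jog_arm", "data": {"increments": [[-0.0065,0.0075,0.03,0,0,-0.044,1],[-0.0065,0.0075,0.06,0,0,-0.044,1],[-0.0065,0.0075,0.09,0,0,-0.044,1],[-0.0065,0.0075,0.11,0,0,-0.044,1],[-0.0065,0.0075,0.11,0,0,-0.044,1]], "grip_force": 40}}

```text
clock: 3.88
position: [0.5325, -0.3281, 0.0255]
ee_rot: [0.95, 0.313, -0.002, -0.003]
ft_force: [-0.1, 0.6, -0.9]
grip_width: 1.0
grasp_force: 0.0
```

Request:
{"op": "jog_arm", "data": {"increments": [[0,0,0,0,0,0,1],[0,0,0,0,0,0,-1],[0,0,0,0,0,0,-1],[0,0,0,0,0,0,-1],[0,0,0,0,0,0,-1]]}}

```text
clock: 4.3
position: [0.5342, -0.332, 0.031]
ee_rot: [0.95, 0.311, 0.001, 0.0]
ft_force: [-0.3, -0.7, -0.6]
grip_width: 0.456
grasp_force: 0.0
```

Request:
{"op": "jog_arm", "data": {"increments": [[0,0,0,0,0,0,-1],[0,0,0,0,0,0,-1],[0,0,0,0,0,0,-1],[0,0,0,0,0,0,-1]]}}

```text
clock: 4.63
position: [0.5334, -0.3318, 0.0298]
ee_rot: [0.951, 0.311, 0.0, -0.0]
ft_force: [-0.2, 0.6, 0.4]
grip_width: 0.001
grasp_force: 0.0
```

Run:
```python
from h import *
from workcell import get_obs,optics,manip
cs={n:optics.camera(n) for n in("wrist","side")}
a=cs["wrist"]["color"];b=cs["side"]["color"][240:400,180:400]
b=cv2.resize(b,(480,350));a=cv2.resize(a,(320,240))
im=np.zeros((350,800,3),np.uint8);im[:,:480]=b;im[:240,480:]=a
cv2.imwrite("pics/miss.png",im[:,:,::-1])
```

```text
(no output)
```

View pics/miss.png

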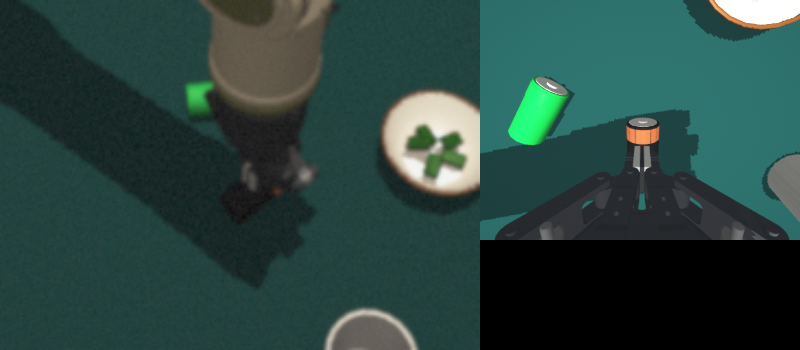

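Run:
```python
from h import *
from workcell import get_obs,optics,manip
o=get_obs();print(np.round(o["position"],4),np.round(o["joint_pos"],3),np.round(o["ft_force"],1),o["grip_width"],manip.tip_extent)
for n in("wrist","side"):
    c=optics.camera(n);P=cloud(c);C=c["color"].astype(int)
    near=(abs(P[...,0]-.53)<.07)&(abs(P[...,1]+.337)<.07)
    og=near&(C[...,0]>C[...,2]+50)&(C[...,0]>90)
    print(n,"orange",og.sum(),np.nanmean(P[og],0).round(4),np.nanmin(P[og],0).round(4),np.nanmax(P[og],0).round(4))
    m=near&(P[...,2]>.006)&(P[...,2]<.2);q=P[m]
    for lo in np.arange(.006,.075,.008):
        s=q[(q[:,2]>lo)&(q[:,2]<lo+.008)]
        if len(s)>5: print("  %.3f"%lo,len(s),mrect(s[:,:2]))
```

```text
[ 0.5334 -0.3318  0.0297] [ 0.029  0.58   0.599  1.676 -0.375  1.003 -0.182] [ 0.5 -0.2  0.1] -0.0005432892076312699 0.025
wrist orange 1432 [ 0.5475 -0.3228  0.0299] [ 0.5284 -0.3397 -0.0008] [ 0.5624 -0.3065  0.0346]
  0.006 135 (array([ 556. , -317.1]), array([ 2.8, 31.3]), 35.3)
  0.014 376 (array([ 542.9, -326.7]), array([35.4, 32.5]), 35.2)
  0.022 1170 (array([ 543.3, -326.2]), array([33.6, 31.4]), 35.2)
  0.030 1257 (array([ 545.5, -324.8]), array([25.5, 20.9]), 35.1)
  0.038 288 (array([ 540.4, -327.4]), array([ 5.3, 26.5]), 36.2)
  0.046 458 (array([ 540.3, -327.3]), array([ 5.9, 27.2]), 37.2)
  0.054 529 (array([ 540.3, -327.4]), array([ 6. , 27.1]), 35.4)
  0.062 462 (array([ 540.6, -327.1]), array([ 5.7, 27.1]), 36.9)
  0.070 842 (array([ 538.4, -328.7]), array([32.8, 28.3]), 85.7)
side orange 4050 [ 0.5109 -0.3187  0.4472] [ 0.46   -0.3907  0.4046] [ 0.5889 -0.267   0.4957]
  0.006 18 (array([ 528.6, -350.6]), array([55.4, 21.1]), 6.6)
  0.014 51 (array([ 528.3, -351.6]), array([59.2, 27.2]), 3.8)
  0.022 110 (array([ 525. , -340.3]), array([44.8, 32.2]), 35.6)
  0.030 122 (array([ 521.2, -343. ]), array([35.9, 22.7]), 42.0)
  0.038 13 (array([ 525. , -337.6]), array([ 4.5, 22.9]), 39.3)
  0.046 22 (array([ 527.2, -338.4]), array([ 8.5, 26.3]), 51.9)
  0.054 19 (array([ 526. , -338.6]), array([ 6.4, 27. ]), 42.1)
  0.062 14 (array([ 526.6, -342.6]), array([ 3.5, 19.1]), 50.9)
  0.070 15 (array([ 525.6, -341.7]), array([ 5.1, 26.3]), 41.6)
```

Run:
```python
from h import *
from workcell import get_obs,optics,manip
o=get_obs()
def tf(c,p,q):
    P=cloud(c).reshape(-1,3);return (P-p)@Rn.from_quat(q).as_matrix(),c["color"].reshape(-1,3)
c=dict(np.load("pics/w_bat.npz"))
cn=optics.camera("wrist")
for nm,cc,p,q in(("open",c,[.5328,-.3245,.1394],None),("shut",cn,o["position"],o["ee_rot"])):
    if q is None:
        A=np.array([[0,1.,0],[-.951,0,-.309],[-.309,0,.951]]);t=np.array([.0793,-.0007,-.1471])
        Rw=cc["R"].T@A; q=Rn.from_matrix(Rw).as_quat(); p=-cc["R"].T@cc["t"]-Rw@t
    T,C=tf(cc,np.array(p),q)
    m=(abs(T[:,0])<.03)&(abs(T[:,1])<.07)&(T[:,2]>-.08)&(T[:,2]<.035)
    print(nm)
    for lo in np.arange(-.05,.035,.005):
        s=T[m&(T[:,2]>lo)&(T[:,2]<lo+.005)]
        if len(s): print("  %.3f"%lo,len(s),s.min(0).round(3),s.max(0).round(3))
```

```text
open
  -0.050 828 [-0.012 -0.057 -0.05 ] [ 0.012  0.056 -0.045]
  -0.045 815 [-0.012 -0.057 -0.045] [ 0.012  0.056 -0.04 ]
  -0.040 707 [-0.012 -0.057 -0.04 ] [ 0.012  0.056 -0.035]
  -0.035 632 [-0.011 -0.057 -0.035] [ 0.012  0.056 -0.03 ]
  -0.030 576 [-0.012 -0.056 -0.03 ] [ 0.012  0.056 -0.025]
  -0.025 393 [-0.011 -0.055 -0.025] [ 0.011  0.054 -0.02 ]
  -0.020 95 [-0.01  -0.044 -0.02 ] [ 0.01   0.043 -0.017]
shut
  -0.050 577 [-0.006 -0.029 -0.05 ] [ 0.013  0.029 -0.045]
  -0.045 575 [-0.012 -0.016 -0.045] [ 0.012  0.016 -0.04 ]
  -0.040 255 [ 0.006 -0.013 -0.04 ] [ 0.011  0.014 -0.035]
  -0.035 360 [ 0.005 -0.013 -0.035] [ 0.011  0.014 -0.03 ]
  -0.030 331 [ 0.005 -0.013 -0.03 ] [ 0.011  0.014 -0.025]
  -0.025 286 [ 0.005 -0.013 -0.025] [ 0.011  0.014 -0.02 ]
  -0.020 267 [ 0.006 -0.013 -0.02 ] [ 0.011  0.014 -0.015]
  -0.015 195 [ 0.006 -0.012 -0.015] [ 0.011  0.013 -0.01 ]
  -0.010 27 [ 0.009 -0.006 -0.01 ] [ 0.01   0.007 -0.008]
  -0.005 1304 [ 0.001 -0.009 -0.005] [ 0.027  0.013 -0.   ]
  -0.000 839 [-0.003 -0.013  0.   ] [0.027 0.016 0.005]
  0.005 479 [-0.007 -0.015  0.005] [0.028 0.018 0.01 ]
  0.010 159 [ 0.01  -0.014  0.01 ] [0.028 0.018 0.015]
  0.015 108 [ 0.025 -0.014  0.015] [0.028 0.017 0.02 ]
  0.020 66 [ 0.026 -0.012  0.02 ] [0.027 0.014 0.025]
  0.025 10580 [-0.03  -0.07   0.025] [0.03 0.07 0.03]
  0.030 3494 [-0.03 -0.07  0.03] [0.03  0.07  0.032]
```

Request:
{"op": "jog_arm", "data": {"increments": [[-0.0027,0.001,0,0,0,0,1],[-0.0027,0.001,0,0,0,0,1],[-0.0027,0.001,0,0,0,0,1],[-0.0027,0.001,0,0,0,0,1],[-0.0027,0.001,0,0,0,0,1]]}}

```text
clock: 5.3
position: [0.5319, -0.3341, 0.0298]
ee_rot: [0.951, 0.311, 0.0, -0.0]
ft_force: [0.6, 0.5, -0.6]
grip_width: 0.709
grasp_force: 0.0
```

Request:
{"op": "jog_arm", "data": {"increments": [[0,0,0,0,0,0,1],[0,0,0.009,0,0,0,1],[0,0,0.018,0,0,0,1],[0,0,0.027,0,0,0,1],[0,0,0.033,0,0,0,1]]}}

```text
clock: 5.72
position: [0.5312, -0.3337, -0.0051]
ee_rot: [0.951, 0.311, -0.001, -0.001]
ft_force: [-0.1, -0.6, -0.7]
grip_width: 0.999
grasp_force: 0.0
```

Request:
{"op": "jog_arm", "data": {"increments": [[0,0,0,0,0,0,1],[0,0,0,0,0,0,-1],[0,0,0,0,0,0,-1],[0,0,0,0,0,0,-1],[0,0,0,0,0,0,-1]]}}

```text
clock: 6.13
position: [0.5321, -0.3344, -0.0028]
ee_rot: [0.951, 0.311, 0.0, 0.0]
ft_force: [0.0, 0.1, 0.6]
grip_width: 0.455
grasp_force: 0.0
```

Request:
{"op": "jog_arm", "data": {"increments": [[0,0,0,0,0,0,-1],[0,0,0,0,0,0,-1]]}}

```text
clock: 6.3
position: [0.5323, -0.3344, -0.0027]
ee_rot: [0.951, 0.311, 0.0, 0.0]
ft_force: [-0.1, 0.8, 3.9]
grip_width: 0.372
grasp_force: 39.7
```

Request:
{"op": "jog_arm", "data": {"increments": [[0,0,-0.03,0,0,0,-1],[0,0,-0.06,0,0,0,-1],[0.02,-0.02,-0.09,0,0,-0.1,-1],[0.035,-0.035,-0.12,0,0,-0.2,-1],[0.05,-0.06,-0.13,0,0,-0.3,-1]]}}

```text
clock: 6.72
position: [0.5387, -0.2575, 0.1311]
ee_rot: [0.893, 0.451, 0.002, 0.002]
ft_force: [0.7, 0.0, -1.4]
grip_width: 0.376
grasp_force: 40.3
```

```bash
python3 -c "
from h import *
go([.566,.0318,.12],0)"
```

```text
jog [0.249, -0.1499, 0.0105] [0.0061, 0.0009, -0.6358] rows 7.0
```

Request:
{"op": "jog_arm", "data": {"increments": [[0.034,-0.02,0,0,0,-0.09,-1],[0.068,-0.04,0,0,0,-0.18,-1],[0.102,-0.06,0,0,0,-0.27,-1],[0.136,-0.08,0,0,0,-0.36,-1],[0.17,-0.1,0,0,0,-0.45,-1]]}}

```text
clock: 7.13
position: [0.5576, -0.0582, 0.1269]
ee_rot: [0.769, 0.639, 0.0, -0.0]
ft_force: [1.3, -0.0, -2.0]
grip_width: 0.371
grasp_force: 40.4
```

```bash
python3 -c "
from h import *
go([.566,.0318,.12],0)"
```

```text
jog [0.09, -0.0083, 0.0069] [0.0001, -0.0003, -0.1847] rows 2.2
```

Request:
{"op": "jog_arm", "data": {"increments": [[0.03,-0.003,0.003,0,0,-0.06,-1],[0.06,-0.005,0.005,0,0,-0.12,-1],[0.078,-0.007,0.006,0,0,-0.165,-1],[0.078,-0.007,0.006,0,0,-0.165,-1],[0.078,-0.007,0.006,0,0,-0.165,-1]]}}

```text
clock: 7.55
position: [0.5655, 0.0181, 0.1206]
ee_rot: [0.715, 0.699, -0.0, -0.0]
ft_force: [-0.1, -0.7, -1.7]
grip_width: 0.366
grasp_force: 40.3
```

Run:
```python
from h import *
from workcell import get_obs,optics
for i in range(3): c=optics.camera("wrist")
o=get_obs();P=cloud(c);C=c["color"].astype(int);np.savez("pics/w_ins.npz",**c)
go([.566,.0318,.12],0)
print(o["clock"],np.round(o["position"],4))
og=(C[...,0]>C[...,2]+50)&(P[...,2]>.09)&(P[...,2]<.18)
q=P[og];print("band",len(q),q.mean(0).round(4),np.percentile(q,1,axis=0).round(4),np.percentile(q,99,axis=0).round(4),mrect(q[:,:2]))
near=(abs(P[...,0]-.566)<.085)&(abs(P[...,1]-.0318)<.1)
for lo,hi in((.004,.009),(.046,.053),(.054,.06),(.0625,.068)):
    m=(near&(P[...,2]>lo)&(P[...,2]<hi)).astype(np.uint8);n,l,st,_=cv2.connectedComponentsWithStats(m)
    for k in range(1,n):
        if st[k,4]>60:
            q=P[l==k];print(lo,hi,st[k].tolist(),mrect(q[:,:2]),"x",np.percentile(q[:,0],[1,99]).round(4),"y",np.percentile(q[:,1],[1,99]).round(4))
q=P[(C.max(-1)<60)&(abs(P[...,0]-.566)<.03)&(P[...,2]>.09)&(P[...,2]<.16)&(P[...,1]>.055)]
print("end",np.percentile(q,[1,99],axis=0).round(4))
```

```text
jog [0.016, -0.0001, 0.0008] [0.0, 0.0006, -0.0271] rows 0.4
7.7 [0.5656 0.0158 0.1208]
band 2041 [0.5657 0.0352 0.1538] [0.5503 0.0279 0.1451] [0.5811 0.0423 0.1575] (array([565.5,  34.1]), array([17., 32.]), 87.9)
0.004 0.009 [230, 150, 107, 81, 6936] (array([566.3,  29.3]), array([72. , 92.5]), 90.0) x [0.5206 0.612 ] y [-0.0047  0.0642]
0.046 0.053 [217, 97, 145, 190, 9433] (array([571.5,  31.9]), array([ 99.4, 147.3]), 0.1) x [0.5232 0.6208] y [-0.0285  0.1052]
0.046 0.053 [173, 194, 19, 19, 238] (array([488.4,  32. ]), array([14.6, 15.1]), 88.2) x [0.4811 0.4939] y [0.0254 0.0393]
0.046 0.053 [231, 246, 18, 20, 231] (array([529.3, -13.2]), array([14.4, 15.5]), 0.9) x [0.5223 0.5363] y [-0.0207 -0.0056]
0.054 0.06 [216, 86, 168, 210, 4009] (array([610.5,  54.1]), array([ 90.7, 190.2]), 32.6) x [0.526  0.6285] y [-0.0439  0.1118]
0.0625 0.068 [177, 89, 55, 217, 6813] (array([512.2,  32.3]), array([ 24.9, 159.4]), 0.1) x [0.5004 0.5243] y [-0.0363  0.1109]
0.0625 0.068 [368, 174, 27, 60, 785] (array([635.6,  32.3]), array([44.1, 15.2]), 89.9) x [0.6282 0.642 ] y [0.011  0.0539]Traceback (most recent call last):
  File "<stdin>", line 16, in <module>
    return _quantile_unchecked(
        a, q, axis, out, overwrite_input, method, keepdims, weights)
    return _ureduce(a,
                    func=_quantile_ureduce_func,
    ...<5 lines>...
                    overwrite_input=overwrite_input,
                    method=method)
    r = func(a, **kwargs)
    result = _quantile(arr,
                       quantiles=q,
    ...<2 lines>...
                       out=out,
                       weights=wgt)
    slices_having_nans = np.isnan(arr[-1, ...])
                                  ~~~^^^^^^^^^
IndexError: index -1 is out of bounds for axis 0 with size 0
```

Request:
{"op": "jog_arm", "data": {"increments": [[0.016,0.0005,0.0,0,0,-0.027,-1],[0.016,0.0005,0.01,0,0,-0.027,-1],[0.016,0.0005,0.035,0,0,-0.027,-1],[0.016,0.0005,0.06,0,0,-0.027,-1],[0.016,0.0005,0.08,0,0,-0.027,-1]]}}

```text
clock: 8.12
position: [0.5658, 0.0331, 0.0386]
ee_rot: [0.706, 0.708, -0.0, -0.0]
ft_force: [-1.0, 0.5, -1.5]
grip_width: 0.368
grasp_force: 40.3
```

Request:
{"op": "jog_arm", "data": {"increments": [[0,0,0.01,0,0,0,-1],[0,0,0.018,0,0,0,-1],[0,0,0.026,0,0,0,-1],[0,0,0.031,0,0,0,-1],[0,0,0.031,0,0,0,-1]]}}

```text
clock: 8.53
position: [0.5716, 0.0341, 0.0127]
ee_rot: [0.706, 0.708, 0.004, 0.003]
ft_force: [10.0, -0.3, 4.0]
grip_width: 0.365
grasp_force: 46.2
```

```bash
python3 -c "
from h import *
go([.566,.0318,.0038],0)"
```

```text
jog [-0.0023, -0.0057, 0.0089] [0.01, -0.0013, 0.0027] rows 0.3
```

Run:
```python
from h import *
c=dict(np.load("pics/w_ins.npz"))
A=np.array([[0,1.,0],[-.951,0,-.309],[-.309,0,.951]]);t=np.array([.0793,-.0007,-.1471])
Rw=c["R"].T@A;p=-c["R"].T@c["t"]-Rw@t;print(p.round(4))
T=((cloud(c).reshape(-1,3)-p)@Rw);C=c["color"].reshape(-1,3)
m=(abs(T[:,0])<.045)&(abs(T[:,1])<.09)&(T[:,2]>-.1)
for lo in np.arange(-.095,0.0,.005):
    s=T[m&(T[:,2]>lo)&(T[:,2]<lo+.005)]
    if len(s): print("  %.3f"%lo,len(s),s.min(0).round(3),s.max(0).round(3))
from workcell import optics
c=optics.camera("wrist");np.savez("pics/w_stuck.npz",**c);cv2.imwrite("pics/w_stuck.png",c["color"][:,:,::-1])
```

```text
[0.5659 0.0153 0.1209]
  -0.095 6446 [ 0.004 -0.065 -0.095] [ 0.019  0.064 -0.09 ]
  -0.090 5903 [-0.003 -0.063 -0.09 ] [ 0.019  0.063 -0.085]
  -0.085 5496 [-0.009 -0.061 -0.085] [ 0.018  0.06  -0.08 ]
  -0.080 4609 [-0.013 -0.059 -0.08 ] [ 0.018  0.058 -0.075]
  -0.075 2725 [-0.013 -0.057 -0.075] [ 0.018  0.056 -0.07 ]
  -0.070 2123 [-0.013 -0.055 -0.07 ] [ 0.017  0.054 -0.065]
  -0.065 4112 [-0.013 -0.053 -0.065] [ 0.013  0.052 -0.06 ]
  -0.060 2628 [-0.013 -0.05  -0.06 ] [ 0.014  0.05  -0.055]
  -0.055 1198 [-0.012 -0.048 -0.055] [ 0.014  0.047 -0.05 ]
  -0.050 626 [-0.008 -0.042 -0.05 ] [ 0.014  0.044 -0.045]
  -0.045 761 [-0.012 -0.028 -0.045] [ 0.012  0.026 -0.04 ]
  -0.040 2147 [-0.03 -0.03 -0.04] [ 0.03   0.029 -0.035]
  -0.035 4956 [-0.03  -0.03  -0.035] [ 0.03   0.029 -0.03 ]
  -0.030 1781 [-0.03 -0.03 -0.03] [ 0.03   0.029 -0.025]
  -0.025 933 [-0.029 -0.03  -0.025] [ 0.032  0.029 -0.02 ]
  -0.020 465 [ 0.006 -0.03  -0.02 ] [ 0.032  0.029 -0.015]
  -0.015 268 [ 0.006 -0.029 -0.015] [ 0.031  0.028 -0.01 ]
  -0.010 143 [ 0.01  -0.023 -0.01 ] [ 0.03   0.022 -0.005]
  -0.005 6 [ 0.029 -0.002 -0.005] [ 0.029  0.001 -0.004]
```

View pics/w_stuck.png

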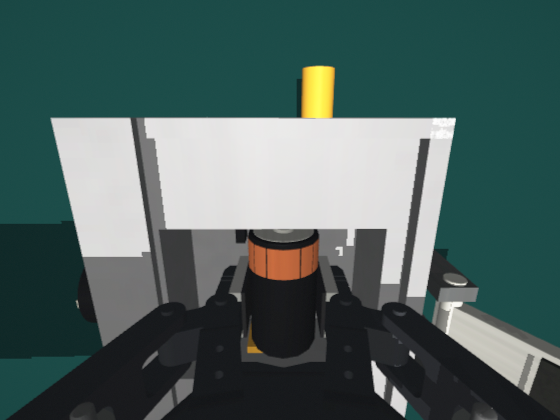

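Request:
{"op": "jog_arm", "data": {"increments": [[-0.001,0.003,-0.004,0,0,0,-1],[-0.0015,0.004,-0.0065,0,0,0,-1],[-0.0015,0.004,-0.0065,0,0,0,-1]]}}

```text
clock: 8.83
position: [0.5712, 0.032, 0.0171]
ee_rot: [0.706, 0.708, 0.0, 0.0]
ft_force: [-0.1, 0.0, -1.5]
grip_width: 0.371
grasp_force: 45.9
```

Request:
{"op": "jog_arm", "data": {"increments": [[0,-0.001,0.002,0,0,0,-1],[0,-0.001,0.002,0,0,0,-1],[0,-0.001,0.002,0,0,0,-0.12],[0,-0.001,0.0,0,0,0,-0.1],[0,-0.001,-0.004,0,0,0,-0.1]]}}

```text
clock: 9.25
position: [0.5689, 0.0323, 0.0199]
ee_rot: [0.706, 0.708, -0.001, -0.001]
ft_force: [-0.3, 1.1, 0.3]
grip_width: 0.448
grasp_force: 0.0
```

Request:
{"op": "jog_arm", "data": {"increments": [[0,0,-0.02,0,0,0,0],[0,0,-0.045,0,0,0,0],[0,0,-0.07,0,0,0,0],[0,0,-0.09,0,0,0,0],[0,0,-0.09,0,0,0,-1]]}}

```text
clock: 9.67
position: [0.5717, 0.0324, 0.1148]
ee_rot: [0.706, 0.708, 0.003, 0.002]
ft_force: [0.5, -0.4, 1.2]
grip_width: 0.371
grasp_force: 0.0
```

Run:
```python
from h import *
from workcell import get_obs,optics
for i in range(3): c=optics.camera("wrist")
o=get_obs();P=cloud(c);C=c["color"].astype(int);np.savez("pics/w_dropped.npz",**c);print(o["clock"],np.round(o["position"],4))
near=(abs(P[...,0]-.566)<.044)&(abs(P[...,1]-.032)<.037)&(P[...,2]<.06)
og=near&(C[...,0]>C[...,2]+50)&(C[...,0]>130)&(C[...,1]<140)
q=P[og];print("band",len(q),q.mean(0).round(4),np.percentile(q,[1,99],axis=0).round(4))
m=near&(P[...,2]>.0195);q=P[m];print("all",len(q),mrect(q[:,:2]),np.percentile(q,[1,50,99],axis=0).round(4))
cv2.imwrite("pics/w_dropped.png",c["color"][:,:,::-1])
```

```text
9.8167 [0.5692 0.0324 0.11  ]
band 700 [0.566  0.0486 0.0366] [[ 0.5509 -0.003   0.0103]
 [ 0.5805  0.0581  0.0409]]
all 3140 (array([552.5,  30.7]), array([60.8, 72.2]), 1.1) [[ 0.5504 -0.0038  0.0228]
 [ 0.567   0.0339  0.0371]
 [ 0.5823  0.0665  0.0409]]
```

View pics/w_dropped.png

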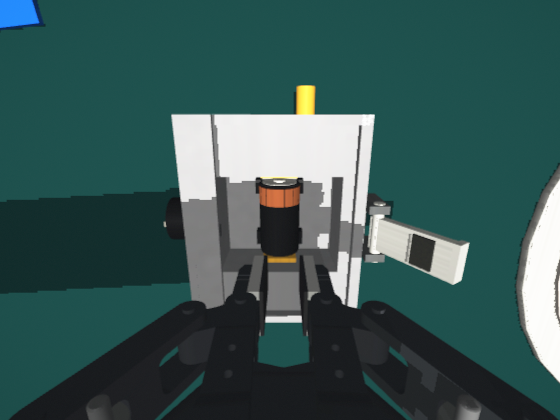

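Run:
```python
from h import *
c=dict(np.load("pics/w_dropped.npz"));P=cloud(c)
m=(abs(P[...,0]-.566)<.004)&(abs(P[...,1]-.032)<.037)&(P[...,2]>.03)&(P[...,2]<.06);q=P[m]
for y in np.arange(-.002,.068,.007):
    s=q[abs(q[:,1]-y)<.0035]
    if len(s):print(round(y,3),len(s),np.median(s[:,2]).round(4))
print(q[:,1].min(),q[:,1].max())
go([.4889,.276,.09],11.9)
```

```text
-0.002 41 0.0342
0.005 74 0.0394
0.012 77 0.0393
0.019 82 0.0395
0.026 83 0.0395
0.033 82 0.0394
0.04 87 0.0393
0.047 83 0.0398
0.054 90 0.0396
0.061 74 0.0388
-0.004872836606836662 0.06674983281660654
jog [0.2439, -0.0795, 0.0201] [-0.0005, -0.0003, -0.2046] rows 6.2
```

Request:
{"op": "jog_arm", "data": {"increments": [[0.038,-0.012,0,0,0,-0.04,0.4],[0.076,-0.024,0,0,0,-0.08,0.4],[0.114,-0.036,0.0,0,0,-0.12,0.4],[0.152,-0.048,0.01,0,0,-0.16,0.4],[0.19,-0.062,0.02,0,0,-0.2,0.4]]}}

```text
clock: 10.23
position: [0.5059, 0.2235, 0.0894]
ee_rot: [0.631, 0.776, -0.0, -0.0]
ft_force: [0.7, 0.1, 0.2]
grip_width: 0.701
grasp_force: 0.0
```

Request:
{"op": "jog_arm", "data": {"increments": [[0.03,-0.004,0.01,0,0,-0.005,0.4],[0.05,-0.006,0.015,0,0,-0.005,0.4],[0.05,-0.006,0.015,0,0,-0.005,0.4]]}}

```text
clock: 10.48
position: [0.487, 0.2745, 0.0726]
ee_rot: [0.627, 0.779, -0.002, -0.002]
ft_force: [-0.4, 0.2, -0.3]
grip_width: 0.695
grasp_force: 0.0
```

Run:
```python
from h import *
from workcell import get_obs,optics
for i in range(3): c=optics.camera("wrist")
o=get_obs();P=cloud(c);Q=P.reshape(-1,3);C=c["color"].reshape(-1,3);print(np.round(o["position"],4),o["clock"],o["grip_width"])
near=(abs(Q[:,0]-.487)<.085)&(abs(Q[:,1]-.275)<.085)
for lo,hi in((.003,.012),(.02,.045)):
    m=near&(Q[:,2]>lo)&(Q[:,2]<hi)&(C.min(1)>60)
    n,l,st,_=cv2.connectedComponentsWithStats(m.reshape(420,560).astype(np.uint8))
    k=1+np.argmax(st[1:,4]);q=P[l==k];print(lo,len(q),mrect(q[:,:2]),st[k])
go([.4888,.2761,.002],11.9)
```

```text
[0.4908 0.2687 0.0744] 10.6333 0.6996815025000261
0.003 17131 (array([488.7, 275.7]), array([106.3, 114.7]), 11.7) [  210   138   150   143 17131]
0.02 1446 (array([488.8, 276.8]), array([11.7, 59.2]), 11.7) [ 276  181   18   84 1446]
jog [0.0077, -0.0004, 0.0724] [-0.0015, 0.0012, -0.0001] rows 1.7
```

Request:
{"op": "jog_arm", "data": {"increments": [[0.0075,0,0.0,0,0,0,0.4],[0.0075,0,0.03,0,0,0,0.4],[0.0075,0,0.06,0,0,0,0.4],[0.0075,0,0.072,0,0,0,0.4],[0.0075,0,0.072,0,0,0,0.4]], "grip_force": 80}}

```text
clock: 11.05
position: [0.488, 0.2753, 0.0007]
ee_rot: [0.63, 0.776, -0.003, -0.001]
ft_force: [-0.7, -1.2, 1.6]
grip_width: 0.7
grasp_force: 0.0
```

Request:
{"op": "jog_arm", "data": {"increments": [[0,0,0,0,0,0,-1],[0,0,0,0,0,0,-1],[0,0,0,0,0,0,-1],[0,0,0,0,0,0,-1],[0,0,0,0,0,0,-1]]}}

```text
clock: 11.47
position: [0.4904, 0.2777, 0.005]
ee_rot: [0.63, 0.777, 0.001, 0.0]
ft_force: [-1.4, -1.0, 7.0]
grip_width: 0.123
grasp_force: 79.4
```

Request:
{"op": "jog_arm", "data": {"increments": [[0,0,0,0,0,0,-1],[0,0,0,0,0,0,-1]]}}

```text
clock: 11.63
position: [0.4904, 0.2776, 0.005]
ee_rot: [0.63, 0.777, 0.001, 0.0]
ft_force: [-1.2, -1.4, 6.7]
grip_width: 0.12
grasp_force: 79.4
```

Request:
{"op": "jog_arm", "data": {"increments": [[0,0,-0.02,0,0,0,-1],[0,0,-0.05,0,0,0,-1],[-0.02,0.005,-0.09,0,0,0.03,-1],[-0.05,0.01,-0.12,0,0,0.06,-1],[-0.085,0.01,-0.13,0,0,0.09,-1]]}}

```text
clock: 12.05
position: [0.5186, 0.1985, 0.1382]
ee_rot: [0.663, 0.749, 0.003, 0.001]
ft_force: [2.2, 0.8, -3.7]
grip_width: 0.123
grasp_force: 78.9
```

```bash
cat >> h.py <<'E'
B=np.array([.5663,.0319,.05])
def cov(fx,fz,y,tilt,o=None,dy=.001,zt=.005):
    "jog for front bottom edge at box (fx,fz) mm rel. seat, cover centre at world y"
    R=tool(0,tilt).as_matrix()
    p=np.array([B[0]+fx/1e3,y+dy,B[2]+fz/1e3])+.053*R[:,1]-zt*R[:,2]
    print("TCP",p.round(4));go(p,0,tilt,o)
E
python3 - <<'E'
from h import *
from workcell import get_obs
c=dict(np.load("pics/w_dropped.npz"));P=cloud(c)
m=(P[...,0]>.628)&(P[...,0]<.70)&(abs(P[...,1]-.032)<.02)&(P[...,2]>.06);q=P[m]
for x in np.arange(.63,.69,.005):
    s=q[abs(q[:,0]-x)<.0025]
    if len(s)>3: print(x.round(3),len(s),np.percentile(s[:,2],[5,50,95]).round(4))
o=get_obs();print(np.round(o["position"],3),o["clock"])
cov(-38.5,50,.029,10)
E
```

```text
0.63 619 [0.0607 0.2015 0.2076]
0.635 512 [0.0627 0.0656 0.2053]
0.64 518 [0.0652 0.0707 0.0754]
0.645 461 [0.0742 0.079  0.083 ]
0.65 584 [0.0819 0.0881 0.0934]
0.655 559 [0.0891 0.0962 0.1001]
0.66 602 [0.0973 0.1019 0.1057]
0.665 583 [0.1037 0.1083 0.1109]
0.67 216 [0.1051 0.1081 0.1099]
0.675 43 [0.1055 0.106  0.1067]
[0.519 0.199 0.138] 12.05
TCP [0.5791 0.03   0.1141]
jog [-0.1747, 0.0396, 0.0237] [-0.1685, -0.0146, 0.1202] rows 4.3
```

Request:
{"op": "jog_arm", "data": {"increments": [[-0.035,0.008,0,-0.034,-0.003,0.024,-1],[-0.07,0.016,0,-0.068,-0.006,0.048,-1],[-0.105,0.024,0.005,-0.102,-0.009,0.072,-1],[-0.14,0.032,0.012,-0.136,-0.012,0.096,-1],[-0.165,0.0385,0.02,-0.168,-0.0146,0.115,-1]]}}

```text
clock: 12.47
position: [0.5751, 0.033, 0.114]
ee_rot: [0.705, 0.704, 0.059, 0.062]
ft_force: [0.5, -0.4, -3.3]
grip_width: 0.119
grasp_force: 78.8
```

Run:
```python
from h import *
from workcell import get_obs,optics
for i in range(4): c=optics.camera("wrist")
o=get_obs();P=cloud(c);C=c["color"].astype(int);np.savez("pics/w_hold.npz",**c);print(np.round(o["position"],4),o["clock"])
R=Rn.from_quat(o["ee_rot"]).as_matrix();T=(P-o["position"])@R
m=(abs(T[...,2]-0)<.006)&(abs(T[...,0])<.07)&(abs(T[...,1])<.06)&(C.min(-1)>60)
n,l,st,_=cv2.connectedComponentsWithStats(m.astype(np.uint8))
for k in range(1,n):
    if st[k,4]>100:
        q=T[l==k];print(st[k].tolist(),mrect(q[:,:2]),np.percentile(q,[.5,50,99.5],axis=0).round(4).tolist())
# notch edges, per tool-y strip near +-50mm
for yy in (-.048,-.044,.044,.048):
    s=np.sort(T[m&(abs(T[...,1]-yy)<.002)][:,0]);g=np.diff(s);i=np.argsort(g)[-2:] if len(g)>2 else []
    print(yy,len(s),[(s[j].round(4),s[j+1].round(4)) for j in i])
cv2.imwrite("pics/w_hold.png",c["color"][:,:,::-1])
cov(-38.5,12,.029,10)
```

```text
[0.574  0.0361 0.1133] 12.6667
[177, 163, 213, 146, 22197] (array([11.8, -0.6]), array([ 84.1, 106.7]), 0.1) [[-0.0269, -0.053, -0.0014], [0.0266, -0.0006, 0.0003], [0.0537, 0.0519, 0.0049]]
[267, 336, 34, 15, 318] (array([-55.5,  -0.6]), array([20.3, 12.9]), 89.5) [[-0.0616, -0.0108, -0.0013], [-0.0573, -0.0003, 0.0], [-0.0493, 0.0095, 0.0016]]
-0.048 891 [(np.float64(-0.0251), np.float64(-0.0246)), (np.float64(-0.01), np.float64(0.0045))]
-0.044 873 [(np.float64(-0.0262), np.float64(-0.0251)), (np.float64(-0.0103), np.float64(0.0042))]
0.044 883 [(np.float64(-0.0255), np.float64(-0.0249)), (np.float64(-0.0104), np.float64(0.0043))]
0.048 879 [(np.float64(-0.0235), np.float64(-0.023)), (np.float64(-0.0103), np.float64(0.0042))]
TCP [0.5791 0.03   0.0761]
jog [-0.006, -0.0012, 0.0375] [-0.0068, 0.0043, 0.0016] rows 0.9
```

View pics/w_hold.png

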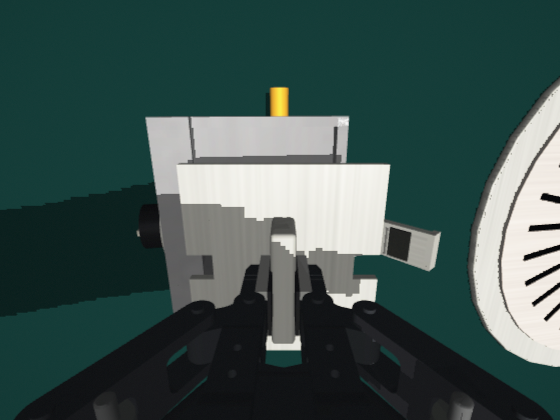

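Request:
{"op": "jog_arm", "data": {"increments": [[-0.002,0.0,0.012,-0.006,0.004,0.001,-1],[-0.004,-0.001,0.025,-0.006,0.004,0.001,-1],[-0.004,-0.001,0.037,-0.006,0.004,0.001,-1],[-0.004,-0.001,0.037,-0.006,0.004,0.001,-1]]}}

```text
clock: 13.0
position: [0.5784, 0.0337, 0.0744]
ee_rot: [0.703, 0.706, 0.06, 0.061]
ft_force: [-1.0, -0.1, -3.9]
grip_width: 0.121
grasp_force: 78.8
```

Run:
```python
from h import *
from workcell import get_obs
o=get_obs();print(np.round(o["position"],4),np.round(o["ft_force"],1))
cov(-38,2,.029,10,dy=.003)
```

```text
[0.5784 0.0337 0.0744] [-1.  -0.1 -3.9]
TCP [0.5796 0.032  0.0661]
jog [-0.0017, -0.0003, 0.0084] [-0.0036, 0.0004, 0.0039] rows 0.2
```

Request:
{"op": "jog_arm", "data": {"increments": [[-0.0015,0,0.004,-0.003,0,0.003,-1],[-0.0015,0,0.008,-0.003,0,0.003,-1],[-0.0015,0,0.008,-0.003,0,0.003,-1]]}}

```text
clock: 13.25
position: [0.5811, 0.0313, 0.0685]
ee_rot: [0.705, 0.704, 0.062, 0.063]
ft_force: [-1.5, 0.4, -2.9]
grip_width: 0.121
grasp_force: 78.8
```

Request:
{"op": "jog_arm", "data": {"increments": [[0,-0.002,-0.0003,0,0,0,-1],[0,-0.004,-0.0007,0,0,0,-1],[0,-0.006,-0.001,0,0,0,-1],[0,-0.008,-0.0014,0,0,0,-1],[0,-0.01,-0.0018,0,0,0,-1]]}}

```text
clock: 13.67
position: [0.5708, 0.0311, 0.069]
ee_rot: [0.705, 0.704, 0.063, 0.063]
ft_force: [0.3, -0.8, -3.4]
grip_width: 0.117
grasp_force: 78.8
```

Run:
```python
from h import *
from workcell import get_obs
o=get_obs();print(np.round(o["position"],4),np.round(o["ft_force"],1))
cov(-53,1.5,.029,10,dy=.003)
```

```text
[0.5708 0.0311 0.069 ] [ 0.3 -0.8 -3.4]
TCP [0.5646 0.032  0.0656]
jog [0.0009, -0.0067, 0.0023] [0.0032, 0.0001, -0.0009] rows 0.2
```

Request:
{"op": "jog_arm", "data": {"increments": [[0.0005,0,0.0025,0,0,0,-1],[0.0005,-0.002,0.002,0,0,0,-1],[0.0005,-0.004,0.0018,0,0,0,-1],[0.0005,-0.005,0.0016,0,0,0,-1],[0.0005,-0.005,0.0016,0,0,0,-1]]}}

```text
clock: 14.08
position: [0.5666, 0.0317, 0.0666]
ee_rot: [0.705, 0.704, 0.063, 0.063]
ft_force: [3.3, 0.1, -4.6]
grip_width: 0.123
grasp_force: 78.6
```

Run:
```python
from h import *
from workcell import get_obs
o=get_obs();print(np.round(o["position"],4),np.round(o["ft_force"],1))
cov(-55,1,.029,10,dy=.003)
```

```text
[0.5666 0.0317 0.0666] [ 3.3  0.1 -4.6]
TCP [0.5626 0.032  0.0651]
jog [0.0003, -0.0042, 0.0007] [0.004, 0.0001, -0.0008] rows 0.1
```

Request:
{"op": "jog_arm", "data": {"increments": [[0.0003,-0.002,0.0,0,0,0,-1],[0.0003,-0.004,0.0,0,0,0,-1],[0.0003,-0.005,0.0,0,0,0,-1],[0.0003,-0.005,0.0,0,0,0,-1]]}}

```text
clock: 14.42
position: [0.5624, 0.0318, 0.0663]
ee_rot: [0.705, 0.704, 0.064, 0.064]
ft_force: [5.3, -0.7, -1.3]
grip_width: 0.125
grasp_force: 78.9
```

Run:
```python
from h import *
from workcell import get_obs
o=get_obs();print(np.round(o["position"],4),np.round(o["ft_force"],1),np.round(o["torque"],2))
for t,z in((8,1),(6,1),(4,1),(2,.8),(0,.5)): cov(-55,z,.029,t,dy=.003)
```

```text
[0.5624 0.0318 0.0663] [ 5.3 -0.7 -1.3] [-0.19 -0.97  0.08]
TCP [0.5631 0.032  0.0633]
jog [0.0002, 0.0002, 0.003] [0.0404, 0.0001, -0.001] rows 0.3
TCP [0.5635 0.032  0.0615]
jog [0.0002, 0.0002, 0.0049] [0.0753, 0.0001, -0.001] rows 0.6
TCP [0.5638 0.032  0.0597]
jog [0.0002, 0.0002, 0.0067] [0.1102, 0.0, -0.001] rows 0.9
TCP [0.5641 0.032  0.0576]
jog [0.0002, 0.0001, 0.0088] [0.1451, 0.0, -0.001] rows 1.2
TCP [0.5643 0.032  0.0555]
jog [0.0002, -0.0, 0.0109] [0.18, 0.0, -0.001] rows 1.4
```

Request:
{"op": "jog_arm", "data": {"increments": [[0,0,0.003,0.04,0,0,-1],[0,0,0.005,0.075,0,0,-1],[0,0,0.0067,0.11,0,0,-1],[0,0,0.0088,0.145,0,0,-1],[0,0,0.0105,0.18,0,0,-1]]}}

```text
clock: 14.83
position: [0.5641, 0.0319, 0.0556]
ee_rot: [0.707, 0.707, -0.001, -0.001]
ft_force: [4.9, 0.0, -2.8]
grip_width: 0.123
grasp_force: 79.1
```

Run:
```python
from h import *
from workcell import get_obs,optics
for i in range(2): c=optics.camera("wrist")
o=get_obs();print(o["clock"],np.round(o["position"],4),np.round(o["ft_force"],1),np.round(o["torque"],2),np.round(o["ee_rot"],3))
cov(-55,0,.029,0,dy=.003)
P=cloud(c);C=c["color"].astype(int)
for nm,xx in(("front",-.045),("mid",.02),("rear",.045)):
    m=(abs(P[...,0]-B[0]-xx)<.004)&(abs(P[...,1]-.07)<.012);print(nm,m.sum(),np.nanmedian(P[m][:,2]).round(4))
m=(abs(P[...,2]-.058)<.012)&(abs(P[...,1]-.065)<.015)&(abs(P[...,0]-B[0])<.07)&(C.min(-1)>150);print("x range",np.percentile(P[m][:,0]-B[0],[.5,99.5]))
r=(P[...,1]>.06)&(P[...,1]<.066)
for x in np.arange(.04,.066,.0025):
    s=P[r&(abs(P[...,0]-B[0]-x)<.00125)];print(x.round(4),len(s),np.median(s[:,2]).round(4) if len(s) else None,end="; ")
```

```text
14.9333 [0.5646 0.0319 0.0553] [ 4.1  0.4 -2.6] [ 0.05 -0.99  0.02] [ 0.707  0.707 -0.001 -0.001]
TCP [0.5643 0.032  0.055 ]
jog [0.0001, -0.0003, 0.0003] [-0.0022, 0.0004, -0.001] rows 0.0
front 1029 0.0647
mid 704 0.0552
rear 699 0.0551
x range [-0.06559768  0.06132414]
0.04 52 0.055; 0.0425 51 0.0553; 0.045 52 0.0551; 0.0475 52 0.055; 0.05 45 0.055; 0.0525 20 0.0502; 0.055 100 0.0551; 0.0575 57 0.0571; 0.06 49 0.0571; 0.0625 16 0.0565; 0.065 0 None;
```

Request:
{"op": "jog_arm", "data": {"increments": [[0,0.001,0.0008,0,0,0,-1],[0,0.002,0.0008,0,0,0,-1],[0,0.003,0.0005,0,0,0,-1],[0,0.003,0.0,0,0,0,-0.3],[0,0.003,0.0,0,0,0,-0.3]]}}

```text
clock: 15.35
position: [0.5657, 0.0319, 0.055]
ee_rot: [0.707, 0.707, -0.001, -0.001]
ft_force: [0.9, -0.8, -0.4]
grip_width: 0.35
grasp_force: 0.0
```

Request:
{"op": "jog_arm", "data": {"increments": [[0,0,0,0,0,0,-0.3],[0,0,0,0,0,0,-0.3],[0,0,-0.02,0,0,0,-0.3],[0,0,-0.05,0,0,0,-0.3],[0,0,-0.08,0,0,0,-0.3]]}}

```text
clock: 15.77
position: [0.5655, 0.0317, 0.1353]
ee_rot: [0.707, 0.707, -0.002, -0.001]
ft_force: [1.0, -0.3, -0.6]
grip_width: 0.35
grasp_force: 0.0
```

Run:
```python
from h import *
from workcell import get_obs,optics
for i in range(3): c=optics.camera("wrist")
o=get_obs();print(o["clock"],np.round(o["position"],4),np.round(o["ft_force"],1))
P=cloud(c)
for y0 in(-.01,.065):
  r=abs(P[...,1]-y0)<.004
  for x in np.arange(-.045,.066,.005):
    s=P[r&(abs(P[...,0]-B[0]-x)<.00125)];print(x.round(4),len(s),np.median(s[:,2]).round(4) if len(s) else None,end="; ")
  print()
m=(P[...,2]>.07)&(P[...,2]<.09)&(abs(P[...,0]-B[0])<.03)&(abs(P[...,1]-.03)<.04);print("ridge",mrect(P[m][:,:2]),np.median(P[m][:,2]))
m=(P[...,0]>.64)&(P[...,0]<.70)&(abs(P[...,1]-.032)<.02)&(P[...,2]>.065)&(P[...,2]<.13);q=P[m]
for x in np.arange(.64,.69,.005):
    s=q[abs(q[:,0]-x)<.0025]
    if len(s)>3: print(x.round(3),len(s),np.percentile(s[:,2],[5,50,95]).round(4))
np.savez("pics/w_seated.npz",**c);cv2.imwrite("pics/w_seated.png",c["color"][:,:,::-1])
```

```text
15.9167 [0.5678 0.032  0.1374] [ 0.2  0.1 -1.4]
-0.045 22 0.0652; -0.04 20 0.055; -0.035 11 0.0552; -0.03 0 None; -0.025 0 None; -0.02 23 0.0552; -0.015 26 0.0553; -0.01 21 0.0553; -0.005 19 0.0555; -0.0 4 0.0558; 0.005 7 0.0551; 0.01 21 0.0552; 0.015 24 0.0551; 0.02 26 0.0553; 0.025 25 0.0553; 0.03 0 None; 0.035 0 None; 0.04 3 0.0549; 0.045 21 0.0551; 0.05 19 0.055; 0.055 29 0.0566; 0.06 26 0.0572; 0.065 0 None; 
-0.045 34 0.065; -0.04 28 0.0552; -0.035 33 0.0549; -0.03 35 0.055; -0.025 30 0.0553; -0.02 31 0.0554; -0.015 30 0.0551; -0.01 30 0.0553; -0.005 30 0.0552; -0.0 30 0.055; 0.005 30 0.0551; 0.01 30 0.0548; 0.015 38 0.0549; 0.02 30 0.055; 0.025 30 0.0553; 0.03 32 0.0552; 0.035 30 0.0551; 0.04 30 0.0551; 0.045 31 0.055; 0.05 32 0.055; 0.055 37 0.0572; 0.06 33 0.0571; 0.065 0 None; 
ridge (array([567.6,  31. ]), array([11.6, 60.1]), 0.0) 0.08093176750171638
0.64 185 [0.0657 0.0734 0.0759]
0.645 337 [0.0747 0.0792 0.0832]
0.65 410 [0.0823 0.088  0.0929]
0.655 404 [0.0899 0.096  0.0999]
0.66 422 [0.097  0.102  0.1058]
0.665 414 [0.1038 0.1085 0.111 ]
0.67 177 [0.1061 0.1081 0.11  ]
0.675 36 [0.1051 0.1059 0.1066]
```

View pics/w_seated.png

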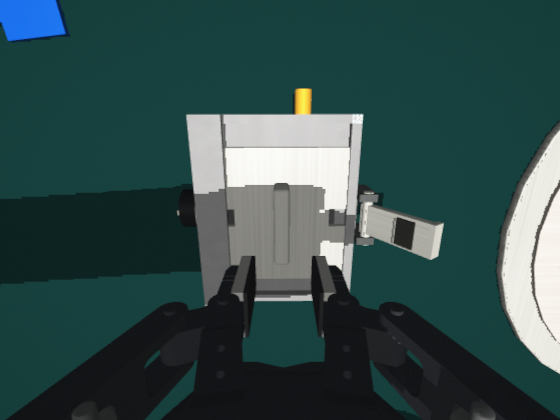

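Request:
{"op": "jog_arm", "data": {"increments": [[0,0.035,0,0,0,0,-1],[0,0.07,0,0,0,0,-1],[0,0.11,0,0,0,0,-1],[0,0.145,0,0,0,0,-1],[0,0.155,0,0,0,0,-1]], "grip_force": 40}}

```text
clock: 16.33
position: [0.7238, 0.0319, 0.1316]
ee_rot: [0.707, 0.707, -0.002, -0.001]
ft_force: [-0.6, 0.1, -0.8]
grip_width: -0.004
grasp_force: 0.0
```

Request:
{"op": "jog_arm", "data": {"increments": [[0,0,0.0,0,0,0,-1],[0,0,0.02,0,0,0,-1],[0,0,0.04,0,0,0,-1],[0,0,0.049,0,0,0,-1],[0,0,0.049,0,0,0,-1]]}}

```text
clock: 16.75
position: [0.7188, 0.0318, 0.0824]
ee_rot: [0.707, 0.707, -0.003, -0.003]
ft_force: [0.3, -0.3, -0.4]
grip_width: 0.001
grasp_force: 0.0
```

```bash
cat > l.py <<'E'
from h import *
from workcell import get_obs
import sys
o=get_obs();print(np.round(o["position"],4),np.round(o["ft_force"],1),o["grip_width"].__round__(2))
R0=Rn.from_quat(o["ee_rot"])
for a in sys.argv[1:]:
    dx,dz=map(float,a.split(","))
    p=np.array([.6498+dx/1e3,.0319,.053+dz/1e3]);print(a,R0.inv().apply(p-o["position"]).round(4),(R0.inv()*tool(0)).as_rotvec().round(3))
E
python3 l.py 45,32 25,32 8,32 -8,32 -20,27
```

```text
[0.7188 0.0318 0.0824] [ 0.3 -0.3 -0.4] 0.0
45,32 [ 0.0001 -0.024  -0.0024] [-0.008  0.    -0.001]
25,32 [ 0.0001 -0.044  -0.0022] [-0.008  0.    -0.001]
8,32 [ 0.     -0.061  -0.0021] [-0.008  0.    -0.001]
-8,32 [ 0.    -0.077 -0.002] [-0.008  0.    -0.001]
-20,27 [ 0.     -0.089   0.0031] [-0.008  0.    -0.001]
```

Request:
{"op": "jog_arm", "data": {"increments": [[0,-0.015,-0.002,0,0,0,-1],[0,-0.028,-0.002,0,0,0,-1],[0,-0.04,-0.002,0,0,0,-1],[0,-0.05,-0.002,0,0,0,-1],[0,-0.06,-0.002,0,0,0,-1]]}}

```text
clock: 17.17
position: [0.6629, 0.0319, 0.0907]
ee_rot: [0.707, 0.707, 0.001, 0.001]
ft_force: [4.7, -0.8, 2.7]
grip_width: 0.002
grasp_force: 2.2
```

```bash
python3 l.py 0,34 -8,34 -18,30 -27,24 -33,16
```

```text
[0.6629 0.0319 0.0907] [ 4.7 -0.8  2.7] 0.0
0,34 [-0.     -0.0131  0.0037] [ 0.003 -0.001 -0.001]
-8,34 [-0.     -0.0211  0.0036] [ 0.003 -0.001 -0.001]
-18,30 [-0.     -0.0311  0.0076] [ 0.003 -0.001 -0.001]
-27,24 [-0.     -0.0401  0.0136] [ 0.003 -0.001 -0.001]
-33,16 [-0.     -0.0461  0.0216] [ 0.003 -0.001 -0.001]
```

Request:
{"op": "jog_arm", "data": {"increments": [[0,-0.009,0,0,0,0,-1],[0,-0.018,0.0,0,0,0,-1],[0,-0.028,0.003,0,0,0,-1],[0,-0.036,0.008,0,0,0,-1],[0,-0.042,0.015,0,0,0,-1]]}}

```text
clock: 17.58
position: [0.6209, 0.0319, 0.0762]
ee_rot: [0.707, 0.707, 0.002, 0.001]
ft_force: [1.4, -1.1, 9.3]
grip_width: 0.0
grasp_force: 4.1
```

```bash
python3 l.py -33,16 -36,10 -38,5 -38,1
```

```text
[0.6209 0.0319 0.0762] [ 1.4 -1.1  9.3] 0.0
-33,16 [-0.     -0.0041  0.0072] [ 0.003 -0.001 -0.001]
-36,10 [-0.0001 -0.0072  0.0132] [ 0.003 -0.001 -0.001]
-38,5 [-0.0001 -0.0092  0.0182] [ 0.003 -0.001 -0.001]
-38,1 [-0.0001 -0.0092  0.0222] [ 0.003 -0.001 -0.001]
```

Request:
{"op": "jog_arm", "data": {"increments": [[0,-0.003,0.004,0,0,0,-1],[0,-0.006,0.008,0,0,0,-1],[0,-0.008,0.012,0,0,0,-1],[0,-0.009,0.015,0,0,0,-1],[0,-0.009,0.017,0,0,0,-1]]}}

```text
clock: 18.0
position: [0.6119, 0.032, 0.0591]
ee_rot: [0.707, 0.707, 0.001, 0.0]
ft_force: [-9.3, -0.1, 38.0]
grip_width: 0.001
grasp_force: 18.8
```

```bash
python3 l.py -38,3 -38,0
```

```text
[0.6119 0.032  0.0591] [-9.3 -0.1 38. ] 0.0
-38,3 [-0.0001 -0.0001  0.0031] [ 0.002 -0.001 -0.001]
-38,0 [-0.0001 -0.0001  0.0061] [ 0.002 -0.001 -0.001]
```

Request:
{"op": "jog_arm", "data": {"increments": [[0,0,-0.01,0,0,0,-1],[0,0,-0.04,0,0,0,-1],[0,0,-0.08,0,0,0,-1],[0,-0.02,-0.1,0,0,0,-1],[0,-0.03,-0.1,0,0,0,-1]]}}

```text
clock: 18.42
position: [0.5815, 0.0316, 0.1611]
ee_rot: [0.708, 0.707, 0.002, 0.001]
ft_force: [0.1, -0.5, 0.0]
grip_width: 0.0
grasp_force: 0.0
```

Run:
```python
from h import *
from workcell import get_obs,optics
for i in range(3): c=optics.camera("wrist")
o=get_obs();print(o["clock"],np.round(o["position"],4),np.round(o["ft_force"],1))
P=cloud(c);np.savez("pics/w_l.npz",**c)
for nm,ys in(("lever",(.024,.040)),("plate",(.066,.08))):
  print(nm)
  r=(P[...,1]>ys[0])&(P[...,1]<ys[1])&(P[...,2]<.12)
  for x in np.arange(-.045,.08,.005):
    s=P[r&(abs(P[...,0]-B[0]-x)<.00125)];print(x.round(4),len(s),np.median(s[:,2]).round(4) if len(s) else None,end="; ")
c2=optics.camera("side");P2=cloud(c2);print()
r=(abs(P2[...,1]-.032)<.01)&(P2[...,2]<.12)
for x in np.arange(0,.08,.005):
    s=P2[r&(abs(P2[...,0]-B[0]-x)<.0025)];print(x.round(4),len(s),np.median(s[:,2]).round(4) if len(s) else None,end="; ")
```

```text
18.5667 [0.5799 0.0321 0.1564] [ 1.   0.5 -0.7]
lever
-0.045 94 0.0642; -0.04 8 0.0551; -0.035 49 0.055; -0.03 51 0.0552; -0.025 46 0.0551; -0.02 48 0.055; -0.015 49 0.0551; -0.01 45 0.0552; -0.005 18 0.08; -0.0 57 0.0811; 0.005 67 0.081; 0.01 51 0.0551; 0.015 55 0.067; 0.02 54 0.0642; 0.025 48 0.0639; 0.03 52 0.0639; 0.035 54 0.0639; 0.04 53 0.0639; 0.045 53 0.0641; 0.05 53 0.064; 0.055 49 0.0641; 0.06 53 0.0642; 0.065 51 0.0642; 0.07 50 0.0649; 0.075 7 0.0635; plate
-0.045 51 0.0652; -0.04 51 0.0552; -0.035 49 0.0552; -0.03 48 0.0549; -0.025 51 0.0553; -0.02 48 0.0552; -0.015 51 0.0552; -0.01 51 0.0551; -0.005 50 0.0554; -0.0 51 0.055; 0.005 51 0.0552; 0.01 51 0.0551; 0.015 50 0.0551; 0.02 50 0.0551; 0.025 51 0.0549; 0.03 51 0.0552; 0.035 50 0.0551; 0.04 48 0.0551; 0.045 49 0.055; 0.05 48 0.0551; 0.055 57 0.0568; 0.06 50 0.0572; 0.065 0 None; 0.07 0 None; 0.075 33 0.0003; 
0.0 10 0.0821; 0.005 6 0.0814; 0.01 11 0.0651; 0.015 10 0.0667; 0.02 14 0.0649; 0.025 11 0.0649; 0.03 10 0.0651; 0.035 12 0.0646; 0.04 8 0.0644; 0.045 12 0.0647; 0.05 12 0.0649; 0.055 10 0.0647; 0.06 9 0.0646; 0.065 12 0.0637; 0.07 10 0.0657; 0.075 7 0.0008;
```

```bash
python3 -c "
from workcell import workorder
print(workorder.hand_in())"
```

```text
the job is handed in; nothing more can be done
None
```

I handed the job in at about 18.6 s: the battery is in the saddle with its button end towards the gas stub, the cover lies flat with its notch over the tab, the latch lever is fully down, and I never went near the bowls or the cup. The battery's last 12 mm or so was a drop, because the gripper met the front lip, and the final press on the latch peaked at 38 N on the fingertips.

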